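Pack a jar and a carton into the kit crate

TASK

Finish packing the low wooden crate: put the jar and the carton that stand on the table into the gaps left in it; mind which one fits where. In the end the jar, both cartons and the timer must all stand upright side by side, flat on the crate's floor.

Things in the scene. Friction and masses are not known exactly. Their poses are not given: they have to be found in the camera images.
- crate_in (a point): Low open crate of pale plywood, fixed to the table. This point is the centre of its inner floor, 5 mm above the table. Inside it is 210 mm long along this frame's y axis and 70 mm wide along its x axis; walls are 7 mm thick, their top 21 mm above this point (26 mm above the table). Fingers do not fit beside an item along y; along x they have room above the long walls.
- crate: The same crate; origin at the centre of its underside, axes as crate_in. The timer and the slim carton stand loose near its middle, side by side along y, in either order. That leaves a gap at each end of the crate: about 48 mm beside the timer and about 62 mm beside the slim carton.
- jar_center (a point): Lidded round jar with a metal lid and a blank paper label, loose, standing on the table beside the crate (left or right). Diameter 54 mm, height 92 mm, 0.15 to 0.3 kg; this point is on its axis, half-way up (46 mm above its underside), z up. The body is straight-sided up to 55 mm above the underside, then narrows to the neck; the lid, 48 mm wide, takes the top 16 mm.
- jar: The same jar; origin at the centre of its underside.
- wide_carton_center (a point): Closed carton of plain brown cardboard with blank labels, loose, standing on the table on the other side of the crate. 60 mm along its x axis, 40 mm along its y axis, 80 mm tall, 0.1 to 0.2 kg, rigid; this point is its centre, 40 mm above its underside.
- wide_carton: The same carton; origin at the centre of its underside. It goes into the crate with its 60 mm side across the crate (along the crate's x, either way round), and is best held by that 60 mm length.
- timer_center (a point): Round wind-up kitchen timer with a white base and a red dome, loose, already in the crate. Diameter 62 mm, height 48 mm; this point is its centre, 24 mm above its underside.
- timer: The same timer; origin at the centre of its underside.
- slim_carton_center (a point): Second, smaller carton of plain brown cardboard, loose, already in the crate with its 60 mm side across the crate. 60 mm along its x, 34 mm along its y, 70 mm tall; this point is its centre, 35 mm above its underside.
- slim_carton: The same slim carton; origin at the centre of its underside.
There are look-alikes about, which are no part of the job. Leave any blue look-alike of the timer alone.

How it is judged (in metres and radians):
At the end, for the whole second after the job is handed in: The jar, the wide carton, the slim carton and the timer all stand inside the crate, each on its floor (height within 4 mm) and upright (within 0.10 rad), at rest and released (x of jar_center in the frame of crate_in between -0.03 and 0.03 m and y of jar_center in the frame of crate_in between -0.1 and 0.1 m and z of jar_center in the frame of crate_in between 0.042 and 0.05 m and angle between each of jar_center, wide_carton_center, slim_carton_center, timer_center's own z axis and vertical below 0.1 rad and linear speed of each of jar, wide_carton, slim_carton, timer below 0.02 m/s and x of wide_carton_center in the frame of crate_in between -0.03 and 0.03 m and y of wide_carton_center in the frame of crate_in between -0.1 and 0.1 m and z of wide_carton_center in the frame of crate_in between 0.036 and 0.044 m and x of slim_carton_center in the frame of crate_in between -0.03 and 0.03 m and y of slim_carton_center in the frame of crate_in between -0.1 and 0.1 m and z of slim_carton_center in the frame of crate_in between 0.031 and 0.039 m and x of timer_center in the frame of crate_in between -0.03 and 0.03 m and y of timer_center in the frame of crate_in between -0.1 and 0.1 m and z of timer_center in the frame of crate_in between 0.02 and 0.028 m); the robot touches nothing.
It also fails if it takes over 61 s, if anything falls off the work surface, if the arm or the gripper's body presses on something with over 40 N, if the wrist force passes 120 N, or if a joint passes its speed limit or range.

ROBOT

A 6-joint arm with a two-finger parallel gripper is mounted at the origin on a cart in front of the work surface, level with it; the furniture and walls round the work are solid. World frame = base frame: x ahead of the robot, y to its left, z up, the work surface at z = 0. Lengths are in mm, angles in rad, forces in N, time in s.
With the tool pointing down it reaches from about 300 to 775 mm from the base axis. Payload 14.6 kg.
Tool frame: the origin (TCP) lies midway between the tips of the shut fingers; the grasp point (between the pads) lies 19 mm behind it (manip.grip_point_offset is the distance from the TCP to the grasp point, in mm); x points along the fingers, z is the direction in which the jaws open and shut, and the axes are right-handed (so a half turn about x gives the same grasp; the last joint's range is limited). The gripper opens to 94 mm and grips with 3 to 60 N. Pads are 16 mm wide; open, the fingers measure 119 mm over their backs; the gripper's body (75 mm by 177 mm) begins 78 mm behind the grasp point.
Start: joints at [-1.175, 0.3, 1.521, -0, 1.321, -0.067], TCP at [245.542, -492.136, 205.446] pointing down, gripper open.
Joint ranges: [-3.03, 3.03], [-0.79, 2.21], [0.23, 2.52], [-1.04, 4.18], [0, 3.07], [-2.55, 2.55]. Speed limits (rad/s): [2.22, 2.22, 2.57, 3.14, 3.14, 3.14].

INTERFACE

Orientations are given as [roll, pitch, yaw] about the fixed x, y, z axes, in that order (R = Rz(yaw) Ry(pitch) Rx(roll)).
In Python, from cell import manip, camera, calibration, order gives the robot as it stands.
- The arm moves only by the tool jog_arm, never from a script. Its arguments are lists of equal length, an entry for each row: "turn": the turn, a rotation vector about the tool's x, y, z in degrees, a list of three; "dp": the shift along the tool's x, y, z in cm, a list of three; "gripper": the closure, from 0 (fully open) to 1 (shut). In form: {"turn": [[ax, ay, az], ...], "dp": [[tx, ty, tz], ...], "gripper": [gripper, ...]}. A call has 1 to 8 rows; each row shifts and turns the pose as measured when the row begins, along the tool's axes as they then stand; what a row does not reach is not made up. A row lasts 1/8 s, in which the tool goes at most 62.5 mm and 10.7 degrees, less where a joint would pass 70% of its speed; a pose out of reach is approached as far as the arm can. A call is refused whole if a number of a shift passes 6.25 or a number of a turn 10.7, either way. A call with a gripper value outside its range is refused whole. The fingers move at their own pace and stop on an object; "grip_force" is the grip in N (left out, the last holds). Time passes only in rows, so rows that do not move let the fingers close. It gives the time, the measured TCP pose, the force and the opening at its end, in the units of the state.
- manip.read_state(): the state, without advancing time (a new reading comes with each control period).
- camera(name): name is "scene" or "top" or "wrist"; returns (picture, depth): 384x512x3 uint8, red, green, blue; 384x512 float32, mm along the optical axis (not along the pixel's ray), 0 where there is no reading.
- calibration(name): a dict with "K" (3x3 intrinsics, pixels), "world_from_camera" (4x4, takes a point from camera to world coordinates). Camera axes: x right, y down, z forward; pixel columns grow to the right and rows downward; lengths in mm; the calibration is good to about 2 mm. The wrist camera is an equidistant fisheye: a pixel r from the principal point sees the ray r / f radians off the axis. A picture is of the moment at which its call begins: read the wrist's pose just before it. calibration takes no time and is no camera call; for the wrist camera it gives the pose at the moment of the call.
- order.sign_off(): hands the job in, once; it reports no verdict.
The state is a dict: "clock": time; "joints": joint angles; "qd": joint speeds; "effort": joint torques, N m; "eef_pos": TCP position; "eef_rot": TCP orientation; "wrist_force": force on the tool from outside, world axes, zero at the start; "moment": the same for the moment, N m; "finger_gap": finger opening in mm.
Only numpy, scipy, OpenCV 4.12 (cv2) and the standard library are available. Lean on these libraries where they do the work, as an engineer would, in place of code of your own. Each camera call takes 0.05 s, during which the arm holds its last target.

## Working session

There is one attempt and no reset: what is moved stays moved. The work goes in short steps, Python scripts to look and compute and a tool call to move; the robot and the scene stay as the last step left them, time stands still between calls to the robot, and variables do not carry over. Pictures are saved under pics/ and viewed, and the job is handed in when it is done.

Besides the shell and the picture viewer there is one more tool, called after "Request:" as a command line: name --argument value ..., lists and objects as JSON in quotes. jog_arm: Moves the arm, as the interface text tells. Its arguments: {"type":"object","properties":{"turn":{"type":"array","items":{"type":"array","items":{"type":"number"}}},"dp":{"type":"array","items":{"type":"array","items":{"type":"number"}}},"gripper":{"type":"array","items":{"type":"number"}},"grip_force":{"type":"number"}},"required":["turn","dp","gripper"]}

```bash
ls; mkdir -p pics; cat > h.py <<'E'
import numpy as np, cv2
from cell import manip, camera, calibration, order
def grab(name):
    c=calibration(name); im,d=camera(name); return im,d,np.array(c["K"]),np.array(c["world_from_camera"])
def save(im,f): cv2.imwrite(f,cv2.cvtColor(im,cv2.COLOR_RGB2BGR))
def cloud(d,K,T):
    v,u=np.mgrid[:d.shape[0],:d.shape[1]]
    P=np.stack([(u-K[0,2])/K[0,0]*d,(v-K[1,2])/K[1,1]*d,d,np.ones_like(d)],-1)
    return (P@T.T)[...,:3]
E
python3 - <<'E'
from h import *
print(manip.read_state())
for n in ("scene","top"):
    im,d,K,T=grab(n); save(im,f"pics/{n}0.png"); np.savez(f"{n}0.npz",im=im,d=d,K=K,T=T); print(K,T)
E
```

```text
pics
{'clock': 0.0, 'joints': array([-1.17459355e+00,  3.00445558e-01,  1.52154433e+00, -2.21529909e-05,
        1.32065768e+00, -6.65604931e-02]), 'qd': array([-0.00201716, -0.00237597,  0.0008006 ,  0.00155767, -0.0002304 ,
        0.00189232]), 'effort': array([-3.64064363e-04, -5.31800365e+01, -3.52735627e+01,  7.07483548e-02,
        2.43735110e-02, -8.45801969e-05]), 'eef_pos': array([ 245.45257514, -491.92804656,  204.91587497]), 'eef_rot': array([3.09537007, 1.56974119, 1.98734251]), 'wrist_force': array([-1.0377619 ,  0.61243091, -0.08336602]), 'moment': array([ 0.02871378, -0.02269751, -0.01634807]), 'finger_gap': 93.70893925101775}
[[452.18257749   0.         261.62375703]
 [  0.         452.18257749 194.51830141]
 [  0.           0.           1.        ]] [[-8.25389242e-01 -4.37389824e-01  3.56963221e-01  7.90306487e+01]
 [-5.64497717e-01  6.49080422e-01 -5.09938166e-01  5.88856400e+02]
 [-8.65607319e-03 -6.22402400e-01 -7.82649555e-01  8.96705848e+02]
 [ 0.00000000e+00  0.00000000e+00  0.00000000e+00  1.00000000e+00]]
[[401.83447627   0.         256.51242472]
 [  0.         401.83447627 198.46614896]
 [  0.           0.           1.        ]] [[-1.63490153e-02 -9.96097524e-01  8.67319609e-02  3.86344724e+02]
 [-9.99831683e-01  1.55645435e-02 -9.71337818e-03  2.40095919e+01]
 [ 8.32552857e-03 -8.68761666e-02 -9.96184329e-01  1.06863026e+03]
 [ 0.00000000e+00  0.00000000e+00  0.00000000e+00  1.00000000e+00]]
```

View pics/scene0.png

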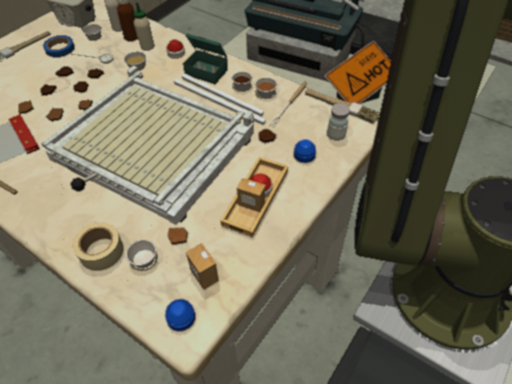

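View pics/top0.png

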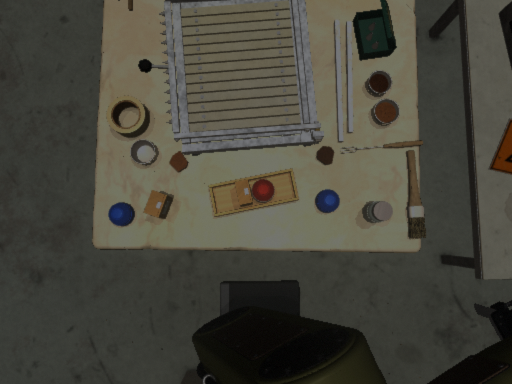

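The top view shows the crate at about (253,192), with the slim carton at (243,192) and the timer at (262,190). The wide carton stands at (158,205), on +y, and the jar at (376,211), on -y. So the jar goes to the +y end beside the slim carton, and the wide carton to the -y end beside the timer. Next I measure with depth.

```bash
python3 - <<'E'
from h import *
for n in ("top","scene"):
    z=np.load(n+"0.npz"); W=cloud(z["d"],z["K"],z["T"]); im=z["im"]
    m0=(z["d"]>0)&(W[...,0]>300)&(W[...,0]<470)
    print(n)
    def rep(lab,y0,y1,z0,z1,x0=300,x1=470):
        m=(z["d"]>0)&(W[...,0]>x0)&(W[...,0]<x1)&(W[...,1]>y0)&(W[...,1]<y1)&(W[...,2]>z0)&(W[...,2]<z1)
        p=W[m]
        if len(p)<4: print(lab,len(p));return
        r=cv2.minAreaRect(p[:,:2].astype(np.float32)); print(lab,len(p),'med',np.median(p,0).round(1),'rect',np.round(r[0],1),np.round(r[1],1),round(r[2],1))
    t=W[m0&(abs(W[...,2])<6)]; print('table z',np.median(t[:,2]))
    rep('carton top',200,320,72,90)
    rep('jar lid',-400,-220,82,102)
    rep('jar all',-400,-220,20,102)
    rep('slim top',-80,160,66,85)
    rep('timer',-80,160,40,60)
    rep('crate rim',-100,170,20,32)
big=cv2.resize(np.load("top0.npz")["im"][150:240,120:410],None,fx=2.75,fy=2.75,interpolation=cv2.INTER_CUBIC); save(big,"pics/b0.png")
big=cv2.resize(np.load("scene0.npz")["im"][90:330,150:360],None,fx=2.5,fy=2.5,interpolation=cv2.INTER_CUBIC); save(big,"pics/b1.png")
E
```

```text
top
table z -0.5762318681677243
carton top 246 med [452.8 266.3  80. ] rect [456.5 268.1] [40.5 43.3] 68.7
jar lid 321 med [ 436.4 -291.6   91.5] rect [ 437.6 -292.7] [46.8 47.9] 16.4
jar all 521 med [ 435.9 -284.1   89.6] rect [ 435.5 -331.5] [133.   53.9] 87.4
slim top 57 med [464.8  45.4  74.8] rect [464.8  41.8] [10.1 32.4] 0.1
timer 8 med [461.6  39.8  52.7] rect [461.4  41. ] [ 0.3 25.9] 11.3
crate rim 243 med [454.   49.5  25.6] rect [451.6  29.6] [ 36.4 201.3] 0.0
scene
table z 0.7376127390115812
carton top 342 med [451.3 270.5  80.8] rect [455.  269.2] [40.  43.9] 69.6
jar lid 222 med [ 435.1 -286.8   93.2] rect [ 436.9 -290.8] [47.1 47.3] 63.5
jar all 605 med [ 431.2 -276.3   66.8] rect [ 431.4 -330.8] [137.8  74.1] 88.3
slim top 67 med [463.6  46.5  75.3] rect [463.5  44.1] [34.9 12.2] 89.4
timer 54 med [461.7  56.5  50.9] rect [461.3  46.2] [34.1 12.1] 80.0
crate rim 325 med [454.4  55.4  26.5] rect [451.9  30.9] [ 35.3 203. ] 0.7
```

View pics/b0.png

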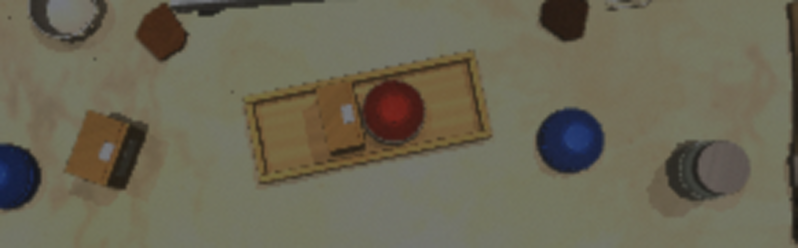

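View pics/b1.png

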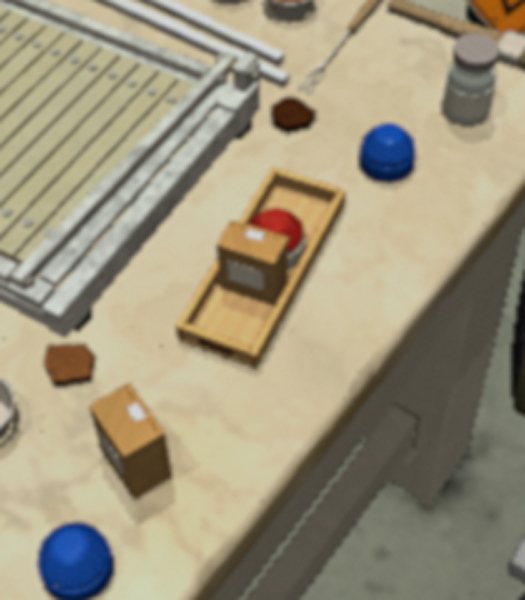

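```bash
python3 - <<'E'
from h import *
for n in ("top","scene"):
    z=np.load(n+"0.npz"); W=cloud(z["d"],z["K"],z["T"]); im=z["im"].astype(int)
    print(n)
    def rep(lab,y0,y1,z0,z1,x0=380,x1=560,extra=True):
        m=(z["d"]>0)&(W[...,0]>x0)&(W[...,0]<x1)&(W[...,1]>y0)&(W[...,1]<y1)&(W[...,2]>z0)&(W[...,2]<z1)&extra
        p=W[m]
        if len(p)<4: print(lab,len(p));return
        r=cv2.minAreaRect(p[:,:2].astype(np.float32)); print(lab,len(p),'med',np.median(p,0).round(1),'max',p.max(0).round(1),'rect',np.round(r[0],1),np.round(r[1],1),round(r[2],1))
    red=(im[...,0]>2*im[...,1])&(im[...,0]>2*im[...,2])
    rep('carton top',200,320,76,86)
    rep('jar lid',-400,-220,86,102)
    rep('slim top',-80,160,71,82)
    rep('timer red',-80,160,30,60,extra=red)
    rep('timer top',-80,160,48,60,extra=red)
    rep('crate rim',-110,170,22,31)
    rep('crate+',-110,170,12,31)
E
```

```text
top
carton top 395 med [464.9 264.6  80. ] max [497.5 292.   84.8] rect [464.3 265. ] [40.4 60.1] 68.4
jar lid 313 med [ 436.4 -292.1   91.6] max [ 460.6 -268.4   96.9] rect [ 437.1 -293.1] [47.7 46.6] 63.5
slim top 324 med [489.7  47.3  75. ] max [522.3  67.4  80.8] rect [490.5  47.1] [60.  33.8] 11.7
timer red 332 med [497.   -2.6  47.9] max [524.2  22.8  57.4] rect [498.   -2.3] [52.  50.5] 76.0
timer top 165 med [498.4  -2.7  51.6] max [514.6  15.1  57.4] rect [496.7  -2.8] [35.9 35.8] 0.4
crate rim 642 med [488.1  17.9  25.8] max [555.9 137.5  30.7] rect [494.7  22. ] [ 84.3 224.2] 10.5
crate+ 744 med [489.9  16.9  25.3] max [555.9 140.5  30.7] rect [495.   22.4] [ 84.9 224.9] 10.6
scene
carton top 503 med [462.5 266.9  81. ] max [497.  293.7  84.6] rect [463.4 266. ] [40.1 61.1] 69.0
jar lid 197 med [ 435.8 -289.1   93.5] max [ 460.  -267.2   97.7] rect [ 436.3 -291.3] [47.6 45.9] 68.1
slim top 315 med [489.1  49.3  76. ] max [521.7  69.8  80.8] rect [490.3  48.5] [62.4 37.1] 15.1
timer red 163 med [490.7  -1.1  52.5] max [523.2  12.8  58.4] rect [497.1  -2.9] [52.9 31.3] 3.3
timer top 117 med [ 4.95e+02 -4.00e-01  5.34e+01] max [516.9  12.8  58.4] rect [ 4.977e+02 -4.000e-01] [39.2 26.4] 18.0
crate rim 681 med [476.3  51.8  26.7] max [554.9 140.4  31. ] rect [494.6  23.5] [ 86.1 226.3] 10.5
crate+ 1049 med [478.7  57.1  25.1] max [554.9 140.9  31. ] rect [494.4  23.8] [ 86.4 227. ] 10.5
```

```bash
cat >> h.py <<'E'
from scipy.spatial.transform import Rotation as Ro
def delta(p,yaw):
    """tool x down, tool z along +-(cos yaw, sin yaw)"""
    s=manip.read_state(); R=Ro.from_euler('xyz',s['eef_rot']).as_matrix()
    z=np.array([np.cos(np.radians(yaw)),np.sin(np.radians(yaw)),0])
    if z@R[:,2]<0: z=-z
    x=np.array([0,0,-1.]); Rt=np.stack([x,np.cross(z,x),z],1)
    print('t',round(s['clock'],2),'pos',s['eef_pos'].round(1),'gap',round(s['finger_gap'],1),'F',s['wrist_force'].round(1),'zdir',round(np.degrees(np.arctan2(R[1,2],R[0,2])),1),'q',s['joints'].round(2))
    print('turn(deg, tool)',np.degrees(Ro.from_matrix(R.T@Rt).as_rotvec()).round(2))
    dw=np.array(p)-s['eef_pos']
    print('dp cm in tool now',(R.T@dw/10).round(2),' after turn',(Rt.T@dw/10).round(2))
E
python3 - <<'E'
from h import *
z=np.load("top0.npz"); W=cloud(z["d"],z["K"],z["T"])
for x in range(540,680,20):
    m=(abs(W[...,0]-x)<10)&(abs(W[...,1])<150)&(z["d"]>0); print(x,np.percentile(W[m][:,2],[50,99]).round())
delta([436.5,-292,200],10.5)
E
```

```text
540 [ 1. 28.]
560 [-0. 26.]
580 [-0.  5.]
600 [ 1. 53.]
620 [50. 93.]
640 [78. 97.]
660 [69. 89.]
t 0.1 pos [ 245.5 -491.9  204.9] gap 93.9 F [ 0.3 -1.   0.1] zdir -63.5 q [-1.17  0.3   1.52  0.    1.32 -0.07]
turn(deg, tool) [-7.399e+01 -5.000e-02 -4.000e-02]
dp cm in tool now [ 0.51 26.02 -9.36]  after turn [ 0.49 16.18 22.43]
```

Request:
jog_arm --turn '[[-10.5, 0, 0], [-10.5, 0, 0], [-10.5, 0, 0], [-10.5, 0, 0], [-10.5, 0, 0], [-10.5, 0, 0], [-10.5, 0, 0], [0, 0, 0]]' --dp '[[0, 0, 0], [0, 0, 0], [0, 0, 0], [0, 0, 0], [0, 0, 0], [0, 0, 0], [0, 0, 0], [0, 0, 0]]' --gripper '[0, 0, 0, 0, 0, 0, 0, 0]'

```text
clock: 1.1
eef_pos: [245.0, -490.8, 202.2]
eef_rot: [1.762, 1.564, 1.967]
wrist_force: [0.3, 0.7, 0.6]
finger_gap: 94.0
```

```bash
python3 -c "
from h import *
delta([436.5,-292,200],10.5)"
```

```text
t 1.1 pos [ 245.  -490.8  202.2] gap 94.0 F [0.3 0.7 0.6] zdir 11.7 q [-1.17  0.3   1.52  0.    1.32 -1.38]
turn(deg, tool) [ 1.22 -0.08 -0.38]
dp cm in tool now [ 0.29 15.57 22.79]  after turn [ 0.22 16.05 22.45]
```

Request:
jog_arm --turn '[[1.2, 0, 0], [0, 0, 0], [0, 0, 0], [0, 0, 0], [0, 0, 0], [0, 0, 0]]' --dp '[[0, 3.2, 4.5], [0, 3.2, 4.5], [0, 3.2, 4.5], [0, 3.2, 4.5], [0, 3.2, 4.5], [0, 0, 0]]' --gripper '[0, 0, 0, 0, 0, 0]'

```text
clock: 1.85
eef_pos: [443.3, -287.6, 201.9]
eef_rot: [1.837, 1.563, 1.987]
wrist_force: [-0.2, -0.9, -0.7]
finger_gap: 93.8
```

```bash
python3 -c "
from h import *
delta([436.5,-292,26],10.5)
im,d,K,T=grab('wrist'); save(im,'pics/w1.png'); print(K,T.round(3).tolist())"
```

```text
t 1.85 pos [ 443.3 -287.6  201.9] gap 93.8 F [-0.2 -0.9 -0.7] zdir 8.6 q [-0.65  0.26  1.58  0.    1.31 -0.8 ]
turn(deg, tool) [-1.94 -0.12 -0.46]
dp cm in tool now [17.58 -0.47 -0.7 ]  after turn [17.59 -0.3  -0.75]
[[297.31863964   0.         249.91120106]
 [  0.         297.31863964 187.68194542]
 [  0.           0.           1.        ]] [[0.989, 0.144, 0.04, 432.175], [0.149, -0.95, -0.276, -205.526], [-0.002, 0.279, -0.96, 380.725], [0.0, 0.0, 0.0, 1.0]]
```

View pics/w1.png

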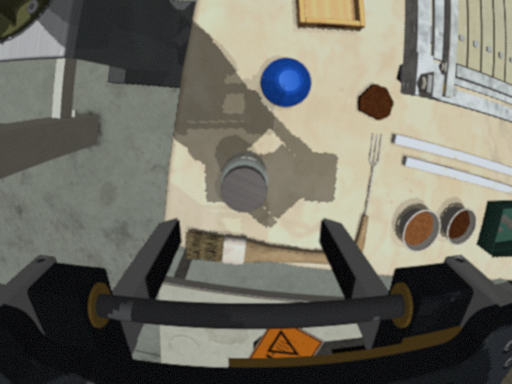

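The wrist view shows the jar lid at about (244,190), between the fingers. Its ray meets z=92 near (438,-291), which agrees with the fixed cameras.

Request:
jog_arm --turn '[[-1.9, 0, -0.4], [0, 0, 0], [0, 0, 0], [0, 0, 0], [0, 0, 0], [0, 0, 0]]' --dp '[[0, -0.4, -0.6], [0, 0, 0], [2.5, 0, 0], [2.5, 0, 0], [2.5, 0, 0], [0, 0, 0]]' --gripper '[0, 0, 0, 0, 0, 0]'

```text
clock: 2.65
eef_pos: [433.8, -297.6, 125.1]
eef_rot: [2.868, 1.568, 3.029]
wrist_force: [0.0, 0.1, 0.5]
finger_gap: 93.9
```

```bash
python3 -c "
from h import *
delta([436.7,-292,26],10.5)"
```

```text
t 2.65 pos [ 433.8 -297.6  125.1] gap 93.9 F [0.  0.1 0.5] zdir 9.2 q [-0.67  0.33  1.68 -0.    1.14 -0.83]
turn(deg, tool) [-1.3  -0.14 -0.04]
dp cm in tool now [9.91 0.5  0.41]  after turn [9.91 0.5  0.39]
```

Request:
jog_arm --turn '[[-1.3, 0, 0], [0, 0, 0], [0, 0, 0]]' --dp '[[0, 0.5, 0.4], [0, 0, 0], [0, 0, 0]]' --gripper '[0, 0, 0]'

```text
clock: 3.02
eef_pos: [437.7, -292.7, 127.8]
eef_rot: [-1.631, 1.569, -1.449]
wrist_force: [0.8, -0.1, -0.2]
finger_gap: 94.1
```

```bash
python3 -c "
from h import *
delta([436.7,-292,26],10.5)"
```

```text
t 3.02 pos [ 437.7 -292.7  127.8] gap 94.1 F [ 0.8 -0.1 -0.2] zdir 10.4 q [-0.66  0.33  1.68 -0.    1.14 -0.84]
turn(deg, tool) [-0.06 -0.01  0.1 ]
dp cm in tool now [10.18  0.11 -0.09]  after turn [10.18  0.09 -0.09]
```

Good. Next: descend to jar height 26 and close.

Request:
jog_arm --turn '[[0, 0, 0], [0, 0, 0], [0, 0, 0], [0, 0, 0], [0, 0, 0], [0, 0, 0]]' --dp '[[2.5, 0.1, -0.1], [2.5, 0, 0], [2.5, 0, 0], [2, 0, 0], [0, 0, 0], [0, 0, 0]]' --gripper '[0, 0, 0, 0, 0, 0]'

```text
clock: 3.78
eef_pos: [438.5, -293.5, 34.1]
eef_rot: [-1.004, 1.563, -0.823]
wrist_force: [-0.4, -0.2, 0.7]
finger_gap: 94.4
```

```bash
python3 -c "
from h import *
delta([436.7,-292,27],10.5)"
```

```text
t 3.77 pos [ 438.5 -293.5   34.1] gap 94.4 F [-0.4 -0.2  0.7] zdir 10.4 q [-0.66  0.46  1.75 -0.    0.93 -0.84]
turn(deg, tool) [-0.1   0.24  0.38]
dp cm in tool now [ 0.71  0.18 -0.15]  after turn [ 0.71  0.18 -0.15]
```

Request:
jog_arm --turn '[[0, 0, 0.3], [0, 0, 0], [0, 0, 0], [0, 0, 0], [0, 0, 0], [0, 0, 0], [0, 0, 0], [0, 0, 0]]' --dp '[[0.7, 0.2, -0.1], [0, 0, 0], [0, 0, 0], [0, 0, 0], [0, 0, 0], [0, 0, 0], [0, 0, 0], [0, 0, 0]]' --gripper '[0, 0, 1, 1, 1, 1, 1, 1]' --grip_force 20

```text
clock: 4.78
eef_pos: [437.9, -292.3, 28.8]
eef_rot: [-0.495, 1.564, -0.313]
wrist_force: [-0.4, 0.6, 0.4]
finger_gap: 53.3
```

```bash
python3 -c "
from h import *
delta([436.7,-292,27],10.5)"
```

```text
t 4.78 pos [ 437.9 -292.3   28.8] gap 53.3 F [-0.4  0.6  0.4] zdir 10.4 q [-0.66  0.46  1.75  0.    0.92 -0.84]
turn(deg, tool) [-0.1   0.36  0.2 ]
dp cm in tool now [ 0.18  0.05 -0.11]  after turn [ 0.18  0.05 -0.11]
```

Request:
jog_arm --turn '[[0, 0, 0], [0, 0, 0], [0, 0, 0], [0, 0, 0], [0, 0, 0], [0, 0, 0], [0, 0, 0], [0, 0, 0]]' --dp '[[0, 0, 0], [-1, 0, 0], [-2.5, 0, 0], [-3.5, 0, 0], [-4, 0, 0], [-4, 0, 0], [-2, 0, 0], [0, 0, 0]]' --gripper '[1, 1, 1, 1, 1, 1, 1, 1]'

```text
clock: 5.78
eef_pos: [435.8, -291.1, 206.3]
eef_rot: [-0.369, 1.565, -0.187]
wrist_force: [-0.7, -0.6, -3.4]
finger_gap: 53.8
```

```bash
python3 -c "
from h import *
c=np.array([494.8,22.6]);u=np.array([-.1822,.9833]);print(c+74*u, c-80.7*u)
delta([*(c+74*u),190],10.5)"
```

```text
[481.3172  95.3642] [509.50354 -56.75231]
t 5.78 pos [ 435.8 -291.1  206.3] gap 53.8 F [-0.7 -0.6 -3.4] zdir 10.4 q [-0.66  0.24  1.6   0.    1.3  -0.84]
turn(deg, tool) [-0.11  0.31  0.12]
dp cm in tool now [ 1.61 37.19 11.44]  after turn [ 1.63 37.17 11.52]
```

Request:
jog_arm --turn '[[0, 0, 0], [0, 0, 0], [0, 0, 0], [0, 0, 0], [0, 0, 0], [0, 0, 0], [0, 0, 0], [0, 0, 0]]' --dp '[[0, 3, 1], [0, 5, 1.6], [0, 6, 1.8], [0, 6, 1.8], [0, 6, 1.8], [0, 5, 1.6], [0, 3, 0.9], [0, 0, 0]]' --gripper '[1, 1, 1, 1, 1, 1, 1, 1]'

```text
clock: 6.78
eef_pos: [474.4, 69.7, 198.2]
eef_rot: [2.704, 1.565, 2.883]
wrist_force: [-0.4, -0.4, -3.1]
finger_gap: 53.4
```

```bash
python3 -c "
from h import *
delta([481.3,95.4,150],10.5)"
```

```text
t 6.78 pos [474.4  69.7 198.2] gap 53.4 F [-0.4 -0.4 -3.1] zdir 10.3 q [ 0.07  0.15  1.72  0.    1.28 -0.11]
turn(deg, tool) [-0.21 -0.29 -0.14]
dp cm in tool now [4.82 2.39 1.16]  after turn [4.82 2.4  1.15]
```

Request:
jog_arm --turn '[[-0.2, -0.3, 0], [0, 0, 0], [0, 0, 0], [0, 0, 0], [0, 0, 0]]' --dp '[[1.0, 1.2, 0.6], [2, 1.2, 0.6], [1.8, 0, 0], [0, 0, 0], [0, 0, 0]]' --gripper '[1, 1, 1, 1, 1]'

```text
clock: 7.4
eef_pos: [481.4, 95.2, 145.3]
eef_rot: [2.392, 1.567, 2.571]
wrist_force: [0.1, 0.1, -2.2]
finger_gap: 53.9
```

```bash
python3 - <<'E'
from h import *
delta([481.3,95.4,130],10.5)
for n in ("top","scene"):
    im,d,K,T=grab(n); W=cloud(d,K,T); r=(im[...,0]>0)
    m=(d>0)&(W[...,2]<35)&(W[...,2]>20)&(W[...,0]>430)&(W[...,0]<560)&(W[...,1]>-110)&(W[...,1]<160)
    print(n,cv2.minAreaRect(W[m][:,:2].astype(np.float32)))
    save(im,f'pics/{n}2.png')
im,d,K,T=grab('wrist'); save(im,'pics/w2.png')
E
```

```text
t 7.4 pos [481.4  95.2 145.3] gap 53.9 F [ 0.1  0.1 -2.2] zdir 10.3 q [ 0.12  0.23  1.76  0.    1.16 -0.06]
turn(deg, tool) [-0.19 -0.16 -0.15]
dp cm in tool now [ 1.53  0.02 -0.  ]  after turn [ 1.53  0.02 -0.01]
top ((503.0079040527344, -22.144805908203125), (84.4616928100586, 134.22244262695312), 10.333395004272461)
scene ((493.87261962890625, 24.221527099609375), (85.20804595947266, 225.54896545410156), 10.561532974243164)
```

View pics/w2.png

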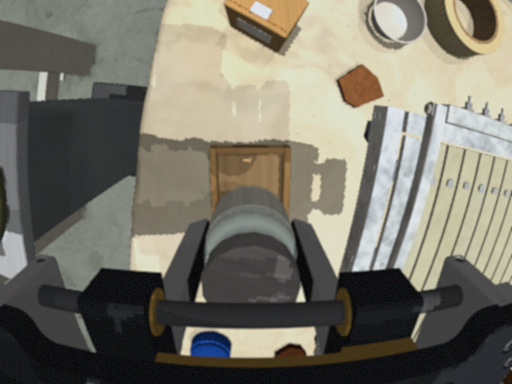

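View pics/scene2.png

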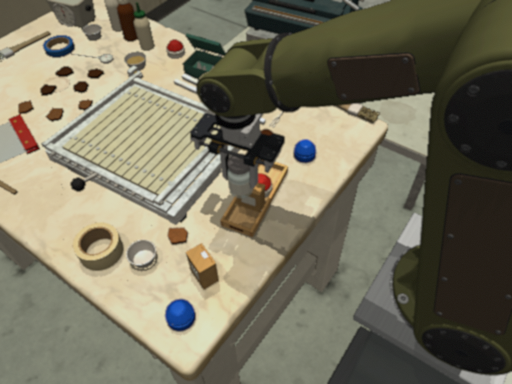

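The wrist view shows the held jar above the crate's +y end (crate end wall at about row 145, walls at columns 212 and 288), with the jar centred between the walls. Lowering now.

Request:
jog_arm --turn '[[0, 0, 0], [0, 0, 0], [0, 0, 0], [0, 0, 0], [0, 0, 0], [0, 0, 0], [0, 0, 0]]' --dp '[[2, 0, 0], [2, 0, 0], [2, 0, 0], [1.5, 0, 0], [0.8, 0, 0], [0, 0, 0], [0, 0, 0]]' --gripper '[1, 1, 1, 1, 1, 1, 1]'

```text
clock: 8.43
eef_pos: [483.9, 95.3, 63.7]
eef_rot: [0.384, 1.565, 0.564]
wrist_force: [0.4, 0.1, -2.7]
finger_gap: 53.5
```

```bash
python3 - <<'E'
from h import *
delta([481.3,95.4,35],10.5)
im,d,K,T=grab('wrist'); save(im,'pics/w3.png')
E
```

```text
t 8.43 pos [483.9  95.3  63.7] gap 53.5 F [ 0.4  0.1 -2.7] zdir 10.3 q [ 0.12  0.35  1.82  0.    0.97 -0.06]
turn(deg, tool) [-0.24  0.3  -0.12]
dp cm in tool now [ 2.87  0.05 -0.27]  after turn [ 2.87  0.06 -0.25]
```

View pics/w3.png

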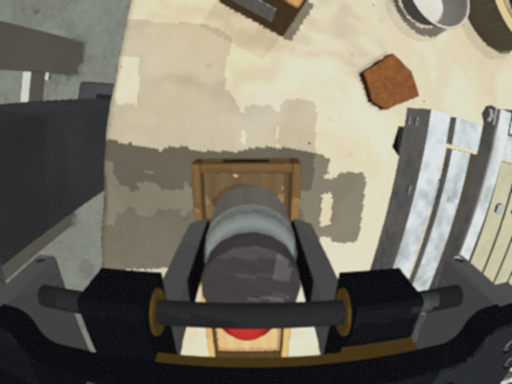

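The jar sits centred between the walls, its bottom still above the rim. Continuing down.

Request:
jog_arm --turn '[[0, 0.3, 0], [0, 0, 0], [0, 0, 0], [0, 0, 0], [0, 0, 0]]' --dp '[[0.2, 0.05, -0.25], [0.8, 0, 0], [0.6, 0, 0], [0.4, 0, 0], [0, 0, 0]]' --gripper '[1, 1, 1, 1, 1]'

```text
clock: 9.1
eef_pos: [481.3, 95.4, 42.7]
eef_rot: [1.38, 1.569, 1.559]
wrist_force: [0.6, 1.0, -2.5]
finger_gap: 53.9
```

```bash
python3 - <<'E'
from h import *
delta([481.3,95.4,34],10.5)
E
```

```text
t 9.1 pos [481.3  95.4  42.7] gap 53.9 F [ 0.6  1.  -2.5] zdir 10.3 q [ 0.12  0.38  1.84  0.    0.92 -0.06]
turn(deg, tool) [-0.23  0.02 -0.12]
dp cm in tool now [ 0.87 -0.   -0.  ]  after turn [ 0.87 -0.   -0.  ]
```

Request:
jog_arm --turn '[[0, 0, 0], [0, 0, 0], [0, 0, 0], [0, 0, 0]]' --dp '[[0.4, 0, 0], [0.3, 0, 0], [0.1, 0, 0], [0, 0, 0]]' --gripper '[1, 1, 1, 1]'

```text
clock: 9.6
eef_pos: [481.5, 95.5, 34.3]
eef_rot: [1.232, 1.569, 1.412]
wrist_force: [0.5, 0.6, -2.4]
finger_gap: 53.7
```

```bash
python3 - <<'E'
from h import *
delta([481.3,95.4,34],10.5)
E
```

```text
t 9.6 pos [481.5  95.5  34.3] gap 53.7 F [ 0.5  0.6 -2.4] zdir 10.3 q [ 0.12  0.39  1.84  0.    0.91 -0.06]
turn(deg, tool) [-0.24  0.04 -0.12]
dp cm in tool now [ 0.03 -0.   -0.02]  after turn [ 0.03 -0.   -0.02]
```

Not yet touching; I'll go down a little more, in small steps.

Request:
jog_arm --turn '[[0, 0, 0], [0, 0, 0], [0, 0, 0]]' --dp '[[0.15, 0, 0], [0, 0, 0], [0, 0, 0]]' --gripper '[1, 1, 1]'

```text
clock: 9.98
eef_pos: [481.8, 95.7, 34.0]
eef_rot: [0.921, 1.568, 1.1]
wrist_force: [-0.4, 0.6, -3.1]
finger_gap: 53.7
```

Request:
jog_arm --turn '[[0, 0, 0], [0, 0, 0], [0, 0, 0]]' --dp '[[0.2, 0, 0], [0.1, 0, 0], [0.1, 0, 0]]' --gripper '[1, 1, 1]'

```text
clock: 10.35
eef_pos: [481.8, 95.8, 33.1]
eef_rot: [0.927, 1.568, 1.107]
wrist_force: [-8.6, -0.6, 16.6]
finger_gap: 53.6
```

Contact with the floor (about 20 N). Releasing.

Request:
jog_arm --turn '[[0, 0, 0], [0, 0, 0], [0, 0, 0], [0, 0, 0], [0, 0, 0], [0, 0, 0], [0, 0, 0]]' --dp '[[-0.05, 0, 0], [0, 0, 0], [0, 0, 0], [0, 0, 0], [0, 0, 0], [0, 0, 0], [0, 0, 0]]' --gripper '[1, 0.3, 0, 0, 0, 0, 0]'

```text
clock: 11.22
eef_pos: [482.2, 95.8, 33.7]
eef_rot: [0.688, 1.567, 0.867]
wrist_force: [0.2, -0.4, -0.2]
finger_gap: 93.9
```

Request:
jog_arm --turn '[[0, 0, 0], [0, 0, 0], [0, 0, 0], [0, 0, 0], [0, 0, 0], [0, 0, 0], [0, 0, 0], [0, 0, 0]]' --dp '[[-1, 0, 0], [-2, 0, 0], [-3, 0, 0], [-4, 0, 0], [-4, 0, 0], [-3, 0, 0], [0, 0, 0], [0, 0, 0]]' --gripper '[0, 0, 0, 0, 0, 0, 0, 0]'

```text
clock: 12.22
eef_pos: [481.2, 95.3, 212.6]
eef_rot: [0.433, 1.566, 0.613]
wrist_force: [-0.6, -0.2, -0.4]
finger_gap: 94.0
```

```bash
python3 - <<'E'
from h import *
delta([464,265.5,190],-21.3)
E
```

```text
t 12.22 pos [481.2  95.3 212.6] gap 94.0 F [-0.6 -0.2 -0.4] zdir 10.3 q [ 0.12  0.16  1.68  0.    1.3  -0.06]
turn(deg, tool) [31.6   0.21 -0.18]
dp cm in tool now [ 2.3  17.05  1.34]  after turn [ 2.26 15.23 -7.78]
```

Request:
jog_arm --turn '[[10.5, 0, 0], [10.5, 0, 0], [10.5, 0, 0], [0, 0, 0], [0, 0, 0], [0, 0, 0], [0, 0, 0], [0, 0, 0]]' --dp '[[0, 0, 0], [0, 0, 0], [0, 0, 0], [0, 5, -2.6], [0, 5, -2.6], [0, 5, -2.6], [0, 0, 0], [0, 0, 0]]' --gripper '[0, 0, 0, 0, 0, 0, 0, 0]'

```text
clock: 13.22
eef_pos: [461.8, 266.7, 203.2]
eef_rot: [-2.573, 1.56, -2.963]
wrist_force: [0.1, 0.3, 0.1]
finger_gap: 94.0
```

```bash
python3 - <<'E'
from h import *
delta([464,265.5,130],-21.3)
im,d,K,T=grab("top"); save(im,'pics/top3.png'); W=cloud(d,K,T)
im2,d2,K2,T2=grab("scene"); save(im2,'pics/scene3.png'); W2=cloud(d2,K2,T2)
np.savez('s3.npz',W=W,W2=W2,im=im,im2=im2)
def rep(lab,W,y0,y1,z0,z1,x0=430,x1=560):
    m=(W[...,0]>x0)&(W[...,0]<x1)&(W[...,1]>y0)&(W[...,1]<y1)&(W[...,2]>z0)&(W[...,2]<z1)
    p=W[m]
    if len(p)<4: print(lab,len(p));return
    r=cv2.minAreaRect(p[:,:2].astype(np.float32)); print(lab,len(p),np.median(p,0).round(1),np.round(r[0],1),np.round(r[1],1),round(r[2],1))
for w in (W,W2):
    rep('jar',w,60,140,88,108); rep('slim',w,20,80,68,84,450,530); rep('carton',w,230,310,74,88)
E
```

```text
t 13.22 pos [461.8 266.7 203.2] gap 94.0 F [0.1 0.3 0.1] zdir -22.3 q [0.45 0.27 1.56 0.   1.32 0.84]
turn(deg, tool) [-1.01 -0.52  0.33]
dp cm in tool now [7.31 0.02 0.32]  after turn [ 7.32 -0.03  0.25]
jar 306 [480.9  95.5  96.8] [481.1  94.8] [45.9 46.5] 46.0
slim 345 [489.5  47.7  74.7] [488.8  56.2] [60.2 52.1] 11.7
carton 391 [465.1 264.2  80. ] [464.1 265. ] [41.1 59.8] 70.2
jar 332 [479.1  98.9  98. ] [481.2  95.6] [45.4 49. ] 34.4
slim 282 [484.   47.4  76.1] [488.2  56.4] [60. 53.] 10.2
carton 503 [461.  267.9  81. ] [463.3 265.9] [40.3 61.8] 68.9
```

View pics/scene3.png

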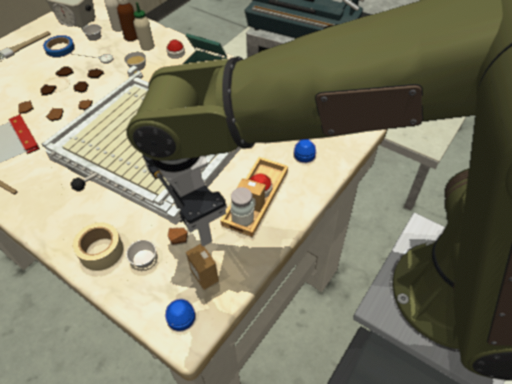

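View pics/top3.png

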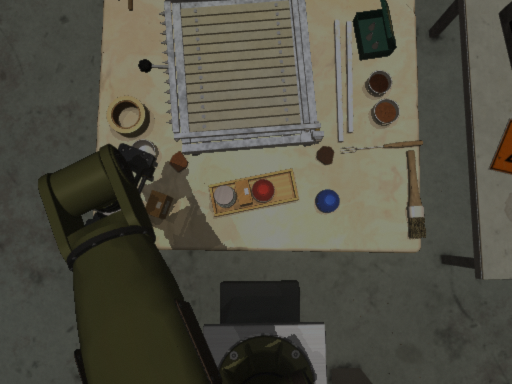

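The jar stands in the crate at (226,195) in the top view, lid top at 97 mm, upright, and the slim carton and timer have not moved. The gripper is above the wide carton.

Request:
jog_arm --turn '[[-1.2, -0.5, 0.3], [0, 0, 0], [0, 0, 0], [0, 0, 0], [0, 0, 0], [0, 0, 0]]' --dp '[[0, 0, 0.2], [2.5, 0, 0], [2.5, 0, 0], [2.5, 0, 0], [0, 0, 0], [0, 0, 0]]' --gripper '[0, 0, 0, 0, 0, 0]'

```text
clock: 14.08
eef_pos: [466.6, 261.3, 128.7]
eef_rot: [0.652, 1.565, 0.281]
wrist_force: [0.8, -0.4, 0.7]
finger_gap: 94.0
```

```bash
python3 - <<'E'
from h import *
delta([464,265.5,33],-21)
im,d,K,T=grab('wrist'); save(im,'pics/w4.png')
E
```

```text
t 14.07 pos [466.6 261.3 128.7] gap 94.0 F [ 0.8 -0.4  0.7] zdir -21.3 q [ 0.44  0.34  1.66 -0.    1.14  0.81]
turn(deg, tool) [-0.26  0.26 -0.2 ]
dp cm in tool now [ 9.57  0.27 -0.44]  after turn [ 9.57  0.3  -0.39]
```

View pics/w4.png

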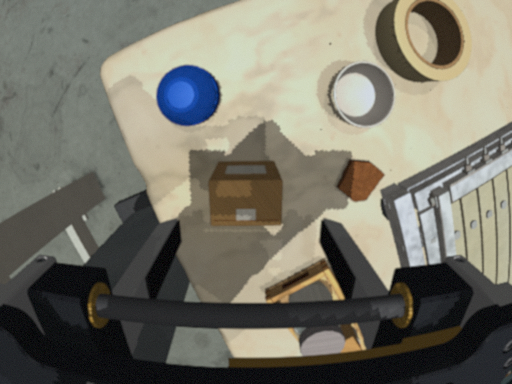

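The carton lies square between the jaws, centred at column 247 against a jaw mid-line of about 250. Going down.

Request:
jog_arm --turn '[[-0.3, 0.3, -0.2], [0, 0, 0], [0, 0, 0], [0, 0, 0], [0, 0, 0], [0, 0, 0]]' --dp '[[0, 0.3, -0.4], [0, 0, 0], [2.5, 0, 0], [2.5, 0, 0], [2.2, 0, 0], [0, 0, 0]]' --gripper '[0, 0, 0, 0, 0, 0]'

```text
clock: 14.88
eef_pos: [465.2, 267.0, 58.2]
eef_rot: [0.932, 1.566, 0.568]
wrist_force: [0.2, 0.6, 0.6]
finger_gap: 93.8
```

```bash
python3 - <<'E'
from h import *
delta([464,265.5,33],-21)
E
```

```text
t 14.88 pos [465.2 267.   58.2] gap 93.8 F [0.2 0.6 0.6] zdir -20.9 q [0.45 0.44 1.71 0.   0.99 0.82]
turn(deg, tool) [ 0.13  0.16 -0.22]
dp cm in tool now [ 2.52 -0.19 -0.06]  after turn [ 2.52 -0.18 -0.06]
```

Request:
jog_arm --turn '[[0, 0, 0], [0, 0, 0], [0, 0, 0], [0, 0, 0]]' --dp '[[0.5, -0.2, 0], [1, 0, 0], [1, 0, 0], [0, 0, 0]]' --gripper '[0, 0, 0, 0]'

```text
clock: 15.38
eef_pos: [465.6, 265.6, 33.8]
eef_rot: [0.883, 1.563, 0.519]
wrist_force: [-0.9, 0.4, -0.6]
finger_gap: 94.1
```

```bash
python3 - <<'E'
from h import *
delta([464,265.5,33],-21)
E
```

```text
t 15.38 pos [465.6 265.6  33.8] gap 94.1 F [-0.9  0.4 -0.6] zdir -20.9 q [0.45 0.47 1.72 0.   0.94 0.81]
turn(deg, tool) [ 0.14  0.29 -0.36]
dp cm in tool now [ 0.08 -0.07 -0.14]  after turn [ 0.08 -0.07 -0.14]
```

Request:
jog_arm --turn '[[0, 0.3, -0.4], [0, 0, 0], [0, 0, 0], [0, 0, 0], [0, 0, 0], [0, 0, 0], [0, 0, 0]]' --dp '[[0, -0.1, -0.1], [0, 0, 0], [0, 0, 0], [0, 0, 0], [0, 0, 0], [0, 0, 0], [0, 0, 0]]' --gripper '[0, 1, 1, 1, 1, 1, 1]'

```text
clock: 16.25
eef_pos: [464.6, 265.2, 34.6]
eef_rot: [-0.884, 1.57, -1.248]
wrist_force: [-0.0, 0.1, -1.2]
finger_gap: 59.7
```

```bash
python3 - <<'E'
from h import *
delta([464,265.5,33],-21)
E
```

```text
t 16.25 pos [464.6 265.2  34.6] gap 59.7 F [-0.   0.1 -1.2] zdir -20.9 q [ 0.45  0.47  1.72 -0.    0.95  0.81]
turn(deg, tool) [0.14 0.02 0.02]
dp cm in tool now [ 0.16  0.   -0.06]  after turn [ 0.16  0.   -0.06]
```

Request:
jog_arm --turn '[[0, 0, 0], [0, 0, 0], [0, 0, 0], [0, 0, 0], [0, 0, 0], [0, 0, 0], [0, 0, 0], [0, 0, 0]]' --dp '[[-1, 0, 0], [-2.5, 0, 0], [-3.5, 0, 0], [-4, 0, 0], [-4, 0, 0], [-2, 0, 0], [0, 0, 0], [0, 0, 0]]' --gripper '[1, 1, 1, 1, 1, 1, 1, 1]'

```text
clock: 17.25
eef_pos: [463.3, 264.7, 212.0]
eef_rot: [-1.992, 1.569, -2.356]
wrist_force: [-0.4, 0.4, -1.5]
finger_gap: 59.8
```

```bash
python3 - <<'E'
from h import *
delta([509.5,-56.7,190],10.5)
E
```

```text
t 17.25 pos [463.3 264.7 212. ] gap 59.8 F [-0.4  0.4 -1.5] zdir -20.9 q [ 0.45  0.26  1.56 -0.    1.33  0.81]
turn(deg, tool) [-31.35  -0.06   0.07]
dp cm in tool now [  2.23 -28.39  15.76]  after turn [  2.2  -32.45  -1.32]
```

Request:
jog_arm --turn '[[-10.5, 0, 0], [-10.5, 0, 0], [-10.5, 0, 0], [0, 0, 0]]' --dp '[[0, 0, 0], [0, 0, 0], [0, 0, 0], [0, 0, 0]]' --gripper '[1, 1, 1, 1]'

```text
clock: 17.75
eef_pos: [461.8, 264.0, 207.2]
eef_rot: [-2.834, 1.562, -2.635]
wrist_force: [-0.1, 0.1, -1.3]
finger_gap: 59.9
```

Request:
jog_arm --turn '[[0, 0, 0], [0, 0, 0], [0, 0, 0], [0, 0, 0], [0, 0, 0], [0, 0, 0], [0, 0, 0], [0, 0, 0]]' --dp '[[0, -3, 0], [0, -5, -0.2], [0, -6, -0.3], [0, -6, -0.3], [0, -6, -0.3], [0, -4, -0.2], [0, 0, 0], [0, 0, 0]]' --gripper '[1, 1, 1, 1, 1, 1, 1, 1]'

```text
clock: 18.75
eef_pos: [503.3, -42.0, 202.9]
eef_rot: [-3.0, 1.554, -2.84]
wrist_force: [0.5, 0.3, -2.2]
finger_gap: 60.0
```

```bash
python3 - <<'E'
from h import *
delta([509.5,-56.7,140],10.5)
E
```

```text
t 18.75 pos [503.3 -42.  202.9] gap 60.0 F [ 0.5  0.3 -2.2] zdir 9.2 q [-0.15  0.21  1.64 -0.01  1.31 -0.31]
turn(deg, tool) [-1.29 -0.94  0.12]
dp cm in tool now [ 6.28 -1.54  0.48]  after turn [ 6.29 -1.56  0.34]
```

Request:
jog_arm --turn '[[-1.3, -0.9, 0], [0, 0, 0], [0, 0, 0], [0, 0, 0], [0, 0, 0]]' --dp '[[0.5, -1.2, 0.3], [2.5, 0, 0], [2.5, 0, 0], [0, 0, 0], [0, 0, 0]]' --gripper '[1, 1, 1, 1, 1]'

```text
clock: 19.38
eef_pos: [508.4, -48.8, 147.0]
eef_rot: [-1.478, 1.569, -1.297]
wrist_force: [1.3, 0.6, -1.2]
finger_gap: 59.8
```

```bash
python3 - <<'E'
from h import *
delta([509.5,-56.7,100],10.5)
im,d,K,T=grab("top"); save(im,'pics/top5.png'); W=cloud(d,K,T)
im2,d2,K2,T2=grab("scene"); save(im2,'pics/scene5.png'); W2=cloud(d2,K2,T2)
red=lambda im:(im[...,0].astype(int)>2*im[...,1].astype(int))&(im[...,0].astype(int)>2*im[...,2].astype(int))
for w,i in ((W,im),(W2,im2)):
    m=red(i)&(w[...,0]>450)&(w[...,0]<540)&(abs(w[...,1])<60)&(w[...,2]>20)&(w[...,2]<62); p=w[m]
    print('timer',len(p),p.min(0).round(1) if len(p) else '',p.max(0).round(1) if len(p) else '')
    m=(w[...,0]>430)&(w[...,0]<560)&(w[...,1]>-110)&(w[...,1]<170)&(w[...,2]>20)&(w[...,2]<31); print('crate',cv2.minAreaRect(w[m][:,:2].astype(np.float32)))
im,d,K,T=grab('wrist'); save(im,'pics/w5.png')
E
```

```text
t 19.38 pos [508.4 -48.8 147. ] gap 59.8 F [ 1.3  0.6 -1.2] zdir 10.4 q [-0.17  0.27  1.7  -0.    1.17 -0.35]
turn(deg, tool) [-0.09  0.01  0.1 ]
dp cm in tool now [ 4.7  -0.79 -0.03]  after turn [ 4.7  -0.8  -0.03]
timer 66 [482.5 -23.9  32.7] [519.2  22.8  53.6]
crate ((489.59649658203125, 50.83648681640625), (84.1549072265625, 166.41403198242188), 10.747961044311523)
timer 164 [469.8 -20.3  31.3] [523.6  12.2  57.8]
crate ((494.109619140625, 22.214248657226562), (85.2934799194336, 228.9686737060547), 10.68833065032959)
```

View pics/w5.png

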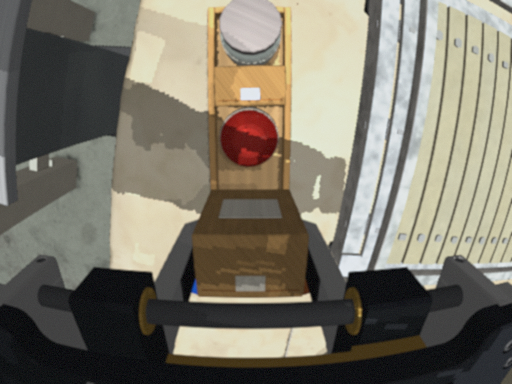

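View pics/scene5.png

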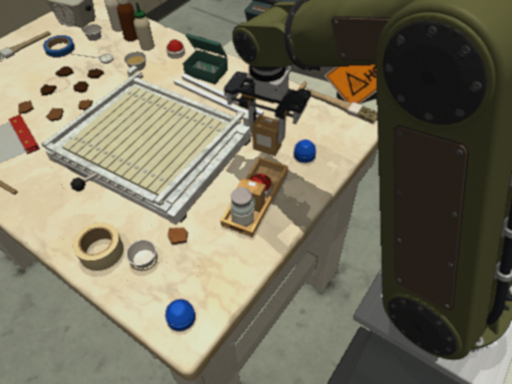

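The wrist view shows jar (251,30), slim carton (250,85) and timer (249,137) lined up in the crate, with the held carton at column 250. It needs 8 mm more toward -y before lowering.

Request:
jog_arm --turn '[[0, 0, 0], [0, 0, 0], [0, 0, 0], [0, 0, 0], [0, 0, 0], [0, 0, 0], [0, 0, 0]]' --dp '[[0, -0.8, 0], [0, 0, 0], [2, 0, 0], [2, 0, 0], [2, 0, 0], [0, 0, 0], [0, 0, 0]]' --gripper '[1, 1, 1, 1, 1, 1, 1]'

```text
clock: 20.4
eef_pos: [511.4, -58.8, 88.3]
eef_rot: [-0.637, 1.565, -0.458]
wrist_force: [0.3, 0.5, -1.2]
finger_gap: 60.3
```

```bash
python3 - <<'E'
from h import *
delta([509.5,-56.7,42],10.5)
im,d,K,T=grab('wrist'); save(im,'pics/w6.png')
E
```

```text
t 20.4 pos [511.4 -58.8  88.3] gap 60.3 F [ 0.3  0.5 -1.2] zdir 10.3 q [-0.18  0.35  1.75 -0.    1.04 -0.36]
turn(deg, tool) [-0.2   0.27  0.2 ]
dp cm in tool now [ 4.63  0.26 -0.17]  after turn [ 4.63  0.24 -0.15]
```

View pics/w6.png

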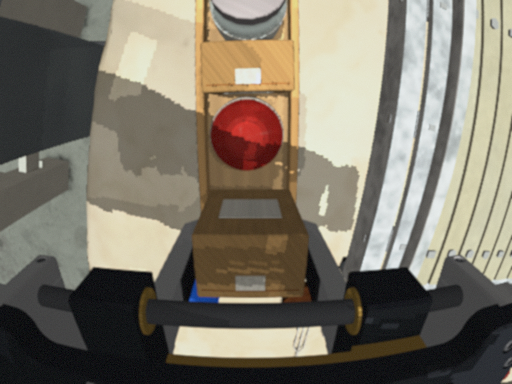

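Request:
jog_arm --turn '[[0, 0.3, 0.2], [0, 0, 0], [0, 0, 0], [0, 0, 0], [0, 0, 0]]' --dp '[[0.3, 0.2, -0.1], [0.7, 0, 0], [0.5, 0, 0], [0, 0, 0], [0, 0, 0]]' --gripper '[1, 1, 1, 1, 1]'

```text
clock: 21.08
eef_pos: [510.5, -56.9, 73.4]
eef_rot: [-0.394, 1.57, -0.214]
wrist_force: [-0.3, -0.2, -2.5]
finger_gap: 59.7
```

```bash
python3 - <<'E'
from h import *
delta([509.5,-56.7,40],10.5)
E
```

```text
t 21.07 pos [510.5 -56.9  73.4] gap 59.7 F [-0.3 -0.2 -2.5] zdir 10.3 q [-0.18  0.37  1.76 -0.    1.01 -0.36]
turn(deg, tool) [-0.2   0.04  0.02]
dp cm in tool now [ 3.34  0.04 -0.09]  after turn [ 3.34  0.04 -0.09]
```

Request:
jog_arm --turn '[[-0.2, 0, 0], [0, 0, 0], [0, 0, 0], [0, 0, 0], [0, 0, 0], [0, 0, 0]]' --dp '[[0.5, 0, -0.1], [0.8, 0, 0], [0.8, 0, 0], [0.5, 0, 0], [0, 0, 0], [0, 0, 0]]' --gripper '[1, 1, 1, 1, 1, 1]'

```text
clock: 21.82
eef_pos: [509.3, -57.2, 45.3]
eef_rot: [-0.567, 1.57, -0.383]
wrist_force: [0.8, -0.2, -2.0]
finger_gap: 60.1
```

```bash
python3 - <<'E'
from h import *
delta([509.5,-56.7,40],10.5)
E
```

```text
t 21.82 pos [509.3 -57.2  45.3] gap 60.1 F [ 0.8 -0.2 -2. ] zdir 10.5 q [-0.18  0.41  1.78 -0.    0.95 -0.37]
turn(deg, tool) [0.01 0.02 0.01]
dp cm in tool now [0.53 0.04 0.03]  after turn [0.53 0.04 0.03]
```

Entered freely, with no lateral force. Lowering the last 5 mm to the floor.

Request:
jog_arm --turn '[[0, 0, 0], [0, 0, 0], [0, 0, 0], [0, 0, 0]]' --dp '[[0.3, 0, 0], [0.2, 0, 0], [0.1, 0, 0], [0.1, 0, 0]]' --gripper '[1, 1, 1, 1]'

```text
clock: 22.32
eef_pos: [509.6, -57.2, 39.5]
eef_rot: [-0.589, 1.57, -0.405]
wrist_force: [-10.0, 2.3, 22.0]
finger_gap: 59.9
```

Floor contact. Release and retreat.

Request:
jog_arm --turn '[[0, 0, 0], [0, 0, 0], [0, 0, 0], [0, 0, 0], [0, 0, 0], [0, 0, 0], [0, 0, 0]]' --dp '[[-0.05, 0, 0], [0, 0, 0], [0, 0, 0], [0, 0, 0], [0, 0, 0], [0, 0, 0], [0, 0, 0]]' --gripper '[1, 0.3, 0, 0, 0, 0, 0]'

```text
clock: 23.2
eef_pos: [510.0, -57.3, 40.4]
eef_rot: [-0.47, 1.569, -0.287]
wrist_force: [-0.6, -0.3, 0.2]
finger_gap: 94.2
```

Request:
jog_arm --turn '[[0, 0, 0], [0, 0, 0], [0, 0, 0], [0, 0, 0], [0, 0, 0], [0, 0, 0], [0, 0, 0], [0, 0, 0]]' --dp '[[-1, 0, 0], [-2, 0, 0], [-3, 0, 0], [-4, 0, 0], [-4, 0, 0], [-4, 0, 0], [0, -6, -1], [0, -6, -1]]' --gripper '[0, 0, 0, 0, 0, 0, 0, 0]'

```text
clock: 24.2
eef_pos: [512.2, -178.5, 232.6]
eef_rot: [-0.496, 1.564, -0.306]
wrist_force: [0.3, 0.8, -0.3]
finger_gap: 94.2
```

Request:
jog_arm --turn '[[0, 0, 0], [0, 0, 0], [0, 0, 0], [0, 0, 0]]' --dp '[[0, -6, -1], [0, -6, -1], [0, 0, 0], [0, 0, 0]]' --gripper '[0, 0, 0, 0]'

```text
clock: 24.7
eef_pos: [513.8, -306.5, 235.6]
eef_rot: [-0.553, 1.561, -0.367]
wrist_force: [0.9, 0.7, 0.5]
finger_gap: 94.1
```

```bash
python3 - <<'E'
from h import *
print(manip.read_state()['clock'],manip.read_state()['eef_pos'])
c=np.array([494.8,22.6]);u=np.array([-.1822,.9833]);v=np.array([.9833,.1822])
for n in("top","scene"):
    im,d,K,T=grab(n); W=cloud(d,K,T); save(im,f'pics/{n}7.png')
    im=im.astype(int); red=(im[...,0]>2*im[...,1])&(im[...,0]>2*im[...,2])
    q=np.stack([(W[...,:2]-c)@v,(W[...,:2]-c)@u,W[...,2]-5],-1); ok=(d>0)&(abs(q[...,0])<50)
    def rep(l,y0,y1,z0,z1,e=True):
        p=q[ok&(q[...,1]>y0)&(q[...,1]<y1)&(q[...,2]>z0)&(q[...,2]<z1)&e]
        if len(p)<5: print(l,len(p));return
        r=cv2.minAreaRect(p[:,:2].astype(np.float32)); A=np.c_[p[:,:2],np.ones(len(p))]; f=np.linalg.lstsq(A,p[:,2],rcond=None)[0]
        print(n,l,len(p),'z',np.median(p[:,2]).round(1),'c',np.round(r[0],1),'size',np.round(r[1],1),round(r[2],1),'slope',f[:2].round(3))
    rep('jar lid',40,110,87,100); rep('slim',0,48,65,76); rep('timer',-60,10,30,55,red); rep('wide',-110,-50,75,86)
    big=cv2.resize(im.astype(np.uint8)[165:225,195:310] if n=='top' else im.astype(np.uint8)[140:245,205:305],None,fx=5,fy=5,interpolation=cv2.INTER_CUBIC); save(big,f'pics/{n}7b.png')
E
```

```text
24.7 [ 513.78220353 -306.54218121  235.62155077]
top jar lid 305 z 91.9 c [ 0.1 73.6] size [45.2 46.5] 31.7 slope [-0.007  0.003]
top slim 328 z 69.8 c [ 0.3 24.9] size [59.8 33.7] 1.3 slope [ 0.009 -0.001]
top timer 326 z 42.9 c [ -0.5 -24.8] size [49.  49.4] 78.6 slope [ 0.046 -0.004]
top wide 394 z 79.7 c [  0.3 -81.3] size [60.2 40.1] 0.6 slope [ 0.001 -0.003]
scene jar lid 302 z 93.1 c [ 0.6 75.3] size [46.4 47.4] 80.8 slope [ 0.011 -0.018]
scene slim 269 z 71.0 c [ 0.  25.4] size [34.9 61.3] 88.9 slope [ 0.007 -0.009]
scene timer 181 z 46.9 c [ -5.8 -23.1] size [47.7 44. ] 37.6 slope [0.223 0.067]
scene wide 331 z 81.3 c [ -0.3 -79.1] size [61.1 43.7] 0.4 slope [-0.    -0.043]
```

View pics/top7b.png

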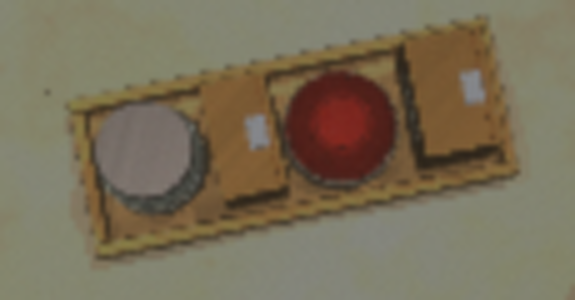

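View pics/scene7b.png

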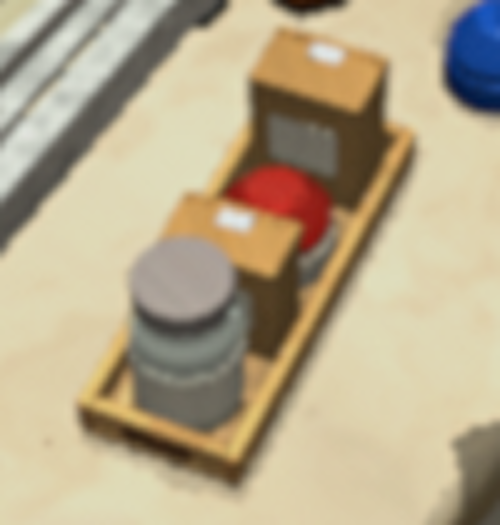

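Both views show all four items upright in the crate. Their tops are 92, 70 and 80 mm above the floor for the jar, slim carton and wide carton, with flat slopes. Handing in.

```bash
python3 -c "
from h import *
print(order.sign_off())"
```

```text
the job is handed in; nothing more can be done
None
```

The crate is packed and the job is handed in at about 25 s on the clock. The jar is in the 62 mm gap beside the slim carton, and the wide carton is in the 48 mm gap beside the timer.

**Last checks**
- **Heights (top view):** item tops above the crate floor were jar 91.9 mm, slim carton 69.8 mm and wide carton 79.7 mm, which match their own heights. Their top faces were level, with slopes under 0.01 rad.
- **Positions (top view):** all four items were within 0.5 mm of the crate's centre line, at y = 74, 25, -25 and -81 mm (jar, slim carton, timer, wide carton).
- **Forces:** the only contact forces I saw were about 20–25 N when each item touched the floor. The gripper was empty and well clear at the end.

**Disagreements**
- **Scene camera:** it differed from the top camera by about 1–2 mm, and showed slightly larger slopes of up to 0.04 rad on the wide carton.
- **Timer:** the scene camera sees its dome partly hidden, so I did not rely on its timer figures. I checked the timer's position only from the top view and by eye.

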